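Wind up the bench lift to its gauge and lock it

TASK

Fit the loose crank handle fully down onto the square drive shaft of the bench lift, then take it by its black revolving grip and wind clockwise (seen from above) until the top of the platform carrying the red and black clutch head is level with the tip of the red gauge pointer. Then flip the red cam lever over its high point until it snaps closed, away from you, and leave the crank on the shaft. Leave the pointer setting alone, keep the clutch head standing where it is on the platform and do not disturb the other loose things.

Things in the scene. Friction and masses are not known exactly. Their poses are not given: they have to be found in the camera images.
- crank: Loose dark steel crank, 0.33 kg, standing on its hub. Origin: centre of the hub's underside; z up. Hub: 36 mm square block, 28 mm high, with a square socket 18.4 mm wide up through it from below to the arm, sides along x and y. Arm along x, z = 28 to 38 mm, 22 mm wide; black grip at x = +60 mm, counterweight disc at x = -46 mm (diameter 40 mm, z = 28 to 48 mm).
- crank_boss (a point): Middle of the crank's bright boss (diameter 26 mm, 38 to 68 mm above the hub's underside), which stands on the hub's axis, for carrying the crank; axes as the crank's.
- crank_grip: Black grip of the crank, a vertical sleeve 24 mm in diameter and 63 mm high that spins freely on its pin, 60 mm from the hub axis. Origin: centre of its lower end, 39 mm above the hub's underside.
- grip_middle (a point): A point on the axis of the crank's black grip, 72 mm above the hub's underside (33 mm up the 63 mm grip), 60 mm from the hub axis along the crank's +x; axes as the crank's.
- lift: Fixed blue bench lift. Origin: underside centre of its base plate (180 x 380 x 14 mm, long side along its y). Its parts by x, y in mm: drive head with the upright shaft 0, -140 (box 90 x 90, top at z = 60); platform 0, 60; two guide columns 74, 25 and 74, 95 (147 high); gauge post -78, 60 (140 high); lock block with the lever 0, 166.
- shaft_top (a point): Centre of the top end of the square drive shaft, 88 mm above the bench. The shaft is 16 mm square, its sides along this point's x and y, 15 mm high above its flange, topped by a round cone 7 mm high, 16 to 10 mm in diameter. z up.
- shaft_flange (a point): Centre of the upper face of the round flange (diameter 44 mm) at the foot of the square shaft, 66 mm above the bench; it turns with the shaft. The crank is fitted when its hub's underside rests on it; its arm can then sweep clear all round.
- spindle (a joint): Turn of the drive shaft in rad, 0 at the start, growing clockwise seen from above. Each full clockwise turn raises the platform 16 mm. Needs about 0.15 N m; it stays where it is left. The crank has about 8 degrees of play on it either way.
- platform (a joint): Rise of the platform in m, 0 at the start (top face 72 mm above the bench), at most 0.055.
- platform_top (a point): Centre of the top face of the platform (steel plate 120 x 120 x 10 mm).
- pointer_tip (a point): Tip of the red gauge pointer at the front edge of the platform, on the height at which the platform's top must be set, 18 to 30 mm above where it starts. The slider holds by friction (6 N) and must not be moved.
- lock_lever (a joint): Angle of the red cam lever in rad about the lift's y axis: 0 open (as at the start; leaning 43 degrees from upright toward the lift's -x, the robot's side), 0.75 upright, the high point, 1.75 fully closed (57 degrees past upright toward +x). A spring resists up to 0.75 (about 0.32 N m at most, some 5 N pushed near the tip) and then snaps it on to 1.75.
- lever_pivot (a point): Pivot of the cam lever, 76 mm above the bench; the axis lies along the lift's y.
- lever_tip (a point): Outer end of the red cam lever, 90 mm from the pivot. The lever is a round bar: red and 16 mm thick from 37 to 90 mm from the pivot, steel and 10 mm thick below that.
- clutch_head: Loose red and black cast clutch head, 75 x 95 x 74 mm, about 0.4 kg, standing near the middle of the platform; origin: centre of its underside.
- spanner_2: Loose bystander: steel combination spanner, 189 mm long, 7 mm high.
- tape_roll: Loose bystander: black tape roll, diameter 62 mm, 19 mm high.
- marker_pen: Loose bystander: black and red marker pen lying on the bench, 131 mm long, 17 mm thick.
Things that resemble listed ones, but are neither listed nor needed, are in the scene too. Leave any yellow look-alike of the crank alone. There is more than one size of the clutch_head; the one meant has the size given above.

How it is judged:
On the way, in this order (a step that is already met when the one before it is completed fails the run):
1. the crank is fitted: its hub rests on the shaft's flange (horizontal distance between crank and shaft_flange below 0.004 m and z of crank in the frame of shaft_flange below 0.004 m and angle between crank's own z axis and vertical below 0.1 rad), for 0.2 s.
2. the platform is being wound up with the crank's black grip in the fingers, risen by more than 4 mm (value of joint platform above 0.004 m and contact force between the fingers and crank_grip above 0.5 N), for 0.1 s.
3. the platform's top is level with the pointer's tip, within 3 mm, the lever still open (z of platform_top in the frame of pointer_tip between -0.003 and 0.003 m and value of joint lock_lever below 0.6 rad), for 0.2 s.
4. the cam lever has snapped closed (value of joint lock_lever above 1.6 rad), for 0.2 s.
At the end, for the whole second after the job is handed in: The platform's top is within 3 mm of the height of the pointer's tip, the cam lever is closed (above 1.6 rad), the crank stands fitted on the shaft (hub within 4 mm of the flange, upright), the clutch head stands upright within 30 mm of the platform's centre, and all is at rest and released (all of step 1 and z of platform_top in the frame of pointer_tip between -0.003 and 0.003 m and value of joint lock_lever above 1.6 rad and horizontal distance between clutch_head and platform_top below 0.03 m and angle between clutch_head's own z axis and vertical below 0.2 rad and linear speed of each of crank, clutch_head below 0.02 m/s); the robot touches nothing.
It fails at once if the gauge pointer is moved by more than 2 mm (distance of pointer_tip from where it was at the start of the episode above 0.002 m).
It fails at once if the clutch head shifts off the platform's middle by more than 30 mm or tips (not (horizontal distance between clutch_head and platform_top below 0.03 m and angle between clutch_head's own z axis and vertical below 0.2 rad)).
It fails at once if a bystander (spanner, tape roll, marker pen) is moved by more than 30 mm (distance of any of spanner_2, tape_roll, marker_pen from where it was at the start of the episode above 0.03 m).
It also fails if it takes over 72 s, if anything falls off the work surface, if the arm or the gripper's body presses on something with over 40 N, if the wrist force passes 120 N, or if a joint passes its speed limit or range.

ROBOT

A 7-joint arm with a two-finger parallel gripper is mounted at the origin on a cart in front of the work surface, level with it; the furniture and walls round the work are solid. World frame = base frame: x ahead of the robot, y to its left, z up, the work surface at z = 0. Lengths are in m, angles in rad, forces in N, time in s.
With the tool pointing down it reaches from about 0.425 to 0.95 m from the base axis. Payload 4.7 kg.
Tool frame: the origin (TCP) lies on the centre line of the jaws, within the pads' length; the fingertips stand robot.nose_length ahead of it and the grasp point (between the pads) lies 8 mm behind it (robot.nose_length is the distance from the TCP to the fingertips, in m); z points along the fingers, y is the line along which they close (so a half turn about z gives the same grasp; the last joint's range is limited). The gripper opens to 85 mm and grips with 20 to 120 N. Pads are 22 mm wide; open, the fingers measure 114 mm over their backs; the gripper's body (76 mm by 85 mm) begins 54 mm behind the grasp point. The pads swing forward as they close: fully open they stand 13 mm farther back than shut.
Start: joints at [-1.216, 0.469, -0.049, 1.532, 0.024, 1.141, -0.082], TCP at [0.253, 0.626, 0.242] pointing down, gripper open.
Joint ranges: [-2.59, 2.59], [-0.33, 1.99], [-1.39, 1.29], [0.1, 2.45], [-1.04, 4.18], [0.21, 1.99], [-2.66, 2.66]. Speed limits (rad/s): [2.57, 2.57, 3.14, 3.14, 3.14, 3.14, 3.14].

INTERFACE

Orientations are given as [roll, pitch, yaw] about the fixed x, y, z axes, in that order (R = Rz(yaw) Ry(pitch) Rx(roll)).
In Python, from plant import robot gives the robot as it stands. Calls block until the motion is done:
- robot.goto(position, orientation): joint-space move of the TCP to a pose.
- robot.move_straight(position, vel=0.15, attitude=None, contact_N=None): straight line of the TCP; attitude=None keeps the orientation; vel is the mean speed in m/s. With contact_N (N) it stops when the force on the tool has changed by that much, and returns True; else False.
- robot.move_joints(angles): joint-space move.
- robot.grip(opening, strength=None): opening from 0.0 (shut) to 1.0 (fully open); strength is the grip in N (None keeps the last); returns when the fingers have stopped.
- robot.sleep(seconds).
- robot.inverse_kinematics(position, orientation): joint angles nearest the present ones, or None.
- robot.sense(): the state.
- robot.grab_frame(name): name is "scene" or "top"; returns a dict with "image" (384x512x3 uint8, red, green, blue), "range_z" (384x512 float32, m along the optical axis (not along the pixel's ray), 0 where there is no reading), "fx", "fy", "cx", "cy" (pixels), "R" (3x3) and "t" (3): a world point X has camera coordinates R X + t. Camera axes: x right, y down, z forward; pixel columns grow to the right and rows downward; lengths in m; the calibration is good to about 2 mm. A picture is of the moment at which its call begins.
A pose or a line that the arm cannot do raises robot.IKError and nothing moves.
- robot.close_job(): hands the job in; it is judged then, once.
The state is a dict: "t": time; "joint_pos": joint angles; "joint_velocities": joint speeds; "effort": joint torques, N m; "tcp_pos": TCP position; "tcp_rot": TCP orientation; "wrist_force": force on the tool from outside, world axes, zero at the start; "torque": the same for the moment, N m; "opening": opening from 0.0 (shut) to 1.0 (fully open); "gripper_force": force on a finger pad.
Only numpy, scipy, OpenCV 4.12 (cv2) and the standard library are available. Lean on these libraries where they do the work, as an engineer would, in place of code of your own. Each camera call takes 0.05 s, during which the arm holds its last target. There are 200 camera calls.

## Working session

There is one attempt and no reset: what is moved stays moved. The work goes in short steps, each a Python script; the robot and the scene stay as the last script left them, time stands still between calls to the robot, and variables do not carry over. Pictures are saved under pics/ and viewed, at most 10 in all, crops included, and the job is handed in when it is done.

```bash
ls; mkdir -p pics
python3 - <<'E'
from plant import robot
import cv2,numpy as np
for n in("scene","top"):
    f=robot.grab_frame(n); np.savez(f"{n}0.npz",**f)
    cv2.imwrite(f"pics/{n}0.png",cv2.cvtColor(f["image"],cv2.COLOR_RGB2BGR))
    print(n,f["fx"],f["cx"],f["cy"],(-f["R"].T@f["t"]).round(3),f["R"].round(3).tolist())
print(robot.nose_length,robot.sense())
E
```

```text
pics
scene 422.5707136563737 249.6770011170433 187.95877015218377 [-0.165  0.766  0.892] [[-0.723, -0.691, -0.02], [-0.399, 0.44, -0.805], [0.565, -0.573, -0.594]]
top 355.63339057937804 254.77706298999826 189.74513501259685 [ 0.405 -0.004  1.427] [[0.01, -1.0, 0.012], [-0.992, -0.012, -0.125], [0.125, -0.011, -0.992]]
0.011 {'t': 0.1, 'joint_pos': array([-1.21589753,  0.4693807 , -0.04859095,  1.53355685,  0.02412772,
        1.14101177, -0.08227037]), 'joint_velocities': array([-6.84460993e-06, -1.95459024e-03, -3.53713498e-04, -3.97722154e-03,
       -3.91288200e-04, -1.11411979e-03,  1.45271161e-04]), 'effort': array([ 8.57979521e-04, -5.11513746e+01, -4.68372821e-02, -2.38387907e+01,
        1.07704994e-02,  4.36592949e-03, -1.58596430e-05]), 'tcp_pos': array([0.25255908, 0.62543125, 0.24136038]), 'tcp_rot': array([-3.13982472e+00,  8.83657077e-05,  2.75786020e+00]), 'wrist_force': array([-0.25991188, -0.06126125,  0.03607095]), 'torque': array([ 0.01717165, -0.03776822,  0.0121943 ]), 'gripper_force': 0.0, 'opening': 1.0036576029514355}
```

View pics/scene0.png

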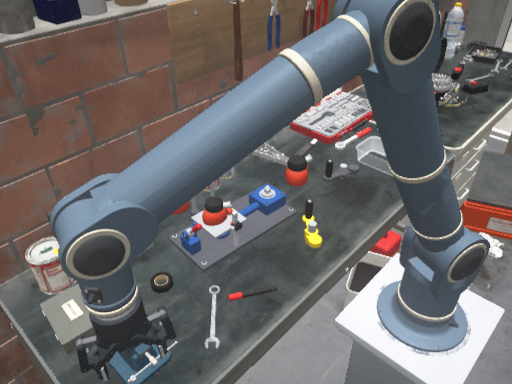

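View pics/top0.png

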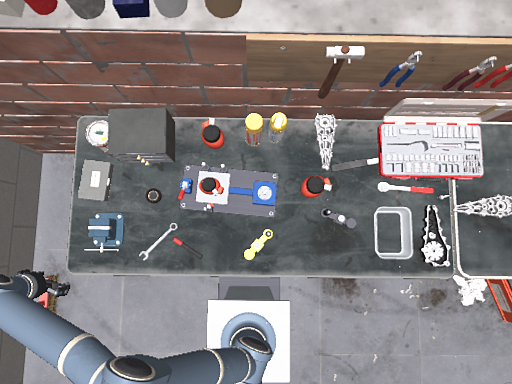

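The scene view shows the lift at about (232,225), the dark crank at (340,168), a yellow look-alike at (310,230), the spanner at (213,315) and the pen at (252,294). In the top view the lift is at (230,190), the crank at (338,217) and the tape roll at (153,196). Next I'll enlarge the crank and the lift.

```bash
cat > h.py <<'E'
import numpy as np,cv2
def pts(f):
    z=f["range_z"]; v,u=np.indices(z.shape)
    c=np.stack([(u-f["cx"])/f["fx"]*z,(v-f["cy"])/f["fy"]*z,z],-1)
    P=(c-f["t"])@f["R"]; P[z==0]=np.nan; return P
def ray(f,u,v,h):
    d=f["R"].T@np.array([(u-f["cx"])/f["fx"],(v-f["cy"])/f["fy"],1]); o=-f["R"].T@f["t"]
    return o+d*(h-o[2])/d[2]
E
python3 - <<'E'
from h import *
t=dict(np.load("top0.npz"));s=dict(np.load("scene0.npz"))
c=lambda f,u,v,w,h,k:cv2.resize(cv2.cvtColor(f["image"][v:v+h,u:u+w],cv2.COLOR_RGB2BGR),(w*k,h*k),interpolation=cv2.INTER_CUBIC)
a=np.hstack([c(t,175,160,105,60,5),c(t,315,195,50,60,5)[:, :250]])
b=np.hstack([c(s,165,175,135,95,4),c(s,300,145,60,95,4)[:, :235]])
W=775;im=np.vstack([a[:,:W],b[:600-300,:W]]);cv2.imwrite("pics/z.png",im[:600])
P=pts(t);np.set_printoptions(precision=3,suppress=True)
# height maps: crank & lift
Q=P[200:235,318:362];print((Q[...,2]*1000)[::2,::2].round().tolist().__str__().replace('.0',''))
E
```

```text
[[2, 2, 3, -0, -1, -0, 2, -6, 0, 2, -6, 1, 3, -1, -1, -2, -2, 2, -2, 2, 6, -1], [-3, 2, 6, -0, -4, 1, 4, -0, 2, 3, -1, -1, -1, 4, -0, -1, -3, 3, 3, 1, 4, 2], [-2, 1, 4, 1, 6, 1, -4, -2, -2, -1, 5, 1, -2, -2, 2, 5, 2, 2, 5, 0, 3, 1], [2, -0, 4, -1, 5, -0, -2, -3, 5, 2, -1, 2, 2, -1, 3, 0, -2, 2, 3, -2, -3, 2], [2, 5, 2, 38, -2, 2, -3, 2, 1, 2, 1, 1, 2, 1, -2, -3, 5, 2, 1, -1, -2, 2], [-2, 2, 34, 70, 100, 98, 104, -3, -1, 2, -0, 1, -0, -2, -2, 2, 3, 1, -3, -6, 2, -1], [-3, 33, 38, 81, 99, 101, 99, -0, 1, -0, 4, 0, -1, -2, -2, 1, 6, -1, -3, -2, -2, 3], [2, 3, 35, 67, 97, 96, 34, 38, 33, 37, 35, 33, 2, -0, 2, -7, -3, -3, 5, -2, -0, 2], [3, -1, 34, 38, 38, 34, 35, 36, 38, 42, 65, 66, 64, 31, 1, 2, -1, -5, 7, -2, 2, -3], [5, 3, -1, -1, -2, 2, -0, 35, 40, 41, 63, 65, 70, 71, -1, 49, 47, 47, -2, 2, 4, 2], [3, 0, 8, -2, 1, -1, 3, 17, 24, 37, 58, 69, 64, 33, 42, 47, 47, 44, 43, 3, 3, 3], [-2, 2, 0, 7, -1, 1, 2, -3, 10, 36, 35, 40, 32, 40, 45, 46, 52, 54, 45, 1, -4, 1], [3, 0, 0, 1, -0, 2, 0, -3, 3, 3, 3, 19, -2, 4, 49, 52, 52, 52, 46, 2, 2, 0], [2, -1, -5, 1, -0, 5, 3, 1, 2, 5, 4, -1, 5, -0, 36, 48, 47, 48, 47, -1, 4, -3], [-2, 3, 1, -0, 2, -4, 0, -4, 3, -1, 4, -7, -1, 1, -4, -1, 3, 4, 2, -2, 3, -3], [3, 5, 2, -2, 2, 0, -3, 1, -1, -3, 0, -5, 7, -1, 0, nan, -2, -1, 4, 7, 0, -5], [-2, 0, 3, -3, -2, -7, 5, -0, 5, 0, -3, -2, nan, -4, 5, -2, 4, 2, 0, 2, 2, 0], [0, 4, -0, 1, 4, -1, 2, -0, 0, 3, 1, -0, 4, -4, 1, -5, 1, -0, 4, 7, -3, -2]]
```

View pics/z.png

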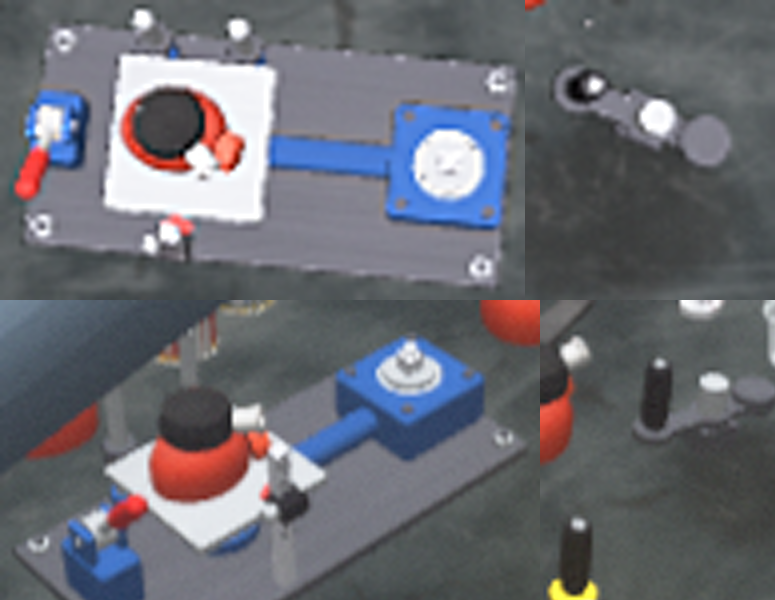

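The zoom shows the drive head with its round flange at top (264,192), and the platform with the clutch head slightly front-left of centre. The pointer's red tip is at top (211,204). The crank's grip is at top (332,212), its boss at (346,218) and its counterweight at (356,223). Now the numbers.

Run:
```python
from h import *
np.set_printoptions(precision=4,suppress=True)
t=dict(np.load("top0.npz"));s=dict(np.load("scene0.npz"))
P=pts(t);H=P[...,2]
def cen(mask,h):
    v,u=np.nonzero(mask); return ray(t,u.mean(),v.mean(),h)[:2],len(u)
def box(f,u0,v0,u1,v1):
    m=np.zeros(f["range_z"].shape,bool);m[v0:v1,u0:u1]=1;return m
B=box(t,318,200,364,236)
g=cen(B&(H>90),102);bo=cen(B&(H>57)&(H<76)&box(t,334,200,364,236),68)
g=cen(B&(H>.09),.102);bo=cen(B&(H>.057)&(H<.076)&box(t,337,200,364,236),.068);cw=cen(B&(H>.042)&(H<.056)&box(t,345,216,364,236),.048)
print("grip",g,"boss",bo,"cw",cw)
for a,b in((g,bo),(g,cw)):
    d=a[0]-b[0];print("dir",np.degrees(np.arctan2(d[1],d[0])),np.hypot(*d))
hsv=cv2.cvtColor(t["image"],cv2.COLOR_RGB2HSV)
blue=(hsv[...,0]>100)&(hsv[...,0]<125)&(hsv[...,1]>130)
def rect(mask,h):
    v,u=np.nonzero(mask);q=np.array([ray(t,a,b,h)[:2] for a,b in zip(u,v)],np.float32);return cv2.minAreaRect(q)
db=blue&box(t,252,178,280,208)|box(t,258,184,272,202)
print("head",rect(db&(H>.045),.06))
pl=(hsv[...,1]<40)&(hsv[...,2]>170)&box(t,190,165,232,210)&(H>.06)&(H<.085)
print("plat",rect(pl,.072),pl.sum(),np.nanmedian(P[pl],0))
fl=(hsv[...,1]<60)&(hsv[...,2]>150)&box(t,255,182,275,204)
print("flange",cen(fl,.066),fl.sum(),np.nanmedian(P[fl],0))
base=(H>.006)&(H<.022)&box(t,170,155,285,225)
print("base",rect(cv2.morphologyEx(base.astype(np.uint8),cv2.MORPH_OPEN,np.ones((3,3)))>0,.014))
# red regions
for n,f,b in(("top",t,box(t,195,195,225,216)),("top lever",t,box(t,170,180,192,204)),("scene ptr",s,box(s,225,215,245,240)),("scene lev",s,box(s,180,215,205,240))):
    h=cv2.cvtColor(f["image"],cv2.COLOR_RGB2HSV);m=((h[...,0]<8)|(h[...,0]>172))&(h[...,1]>110)&b
    v,u=np.nonzero(m);Q=pts(f)[m];print(n,len(u),u.min(),u.max(),v.min(),v.max(),np.nanmedian(Q,0)); 
    if 'ptr' in n or n=='top': print(sorted(zip(u.tolist(),v.tolist()))); print(Q)
e=lambda f,u,v,w,hh,k:cv2.resize(cv2.normalize(cv2.cvtColor(f["image"][v:v+hh,u:u+w],cv2.COLOR_RGB2BGR).astype(float)**2,None,0,255,cv2.NORM_MINMAX).astype(np.uint8),(w*k,hh*k),interpolation=cv2.INTER_CUBIC)
cv2.imwrite("pics/z2.png",np.vstack([np.hstack([e(t,252,180,26,20,15),e(s,254,180,26,20,15)]),np.hstack([e(t,200,195,26,20,15),e(s,222,213,26,20,15)])]))
```

```text
grip (array([ 0.4931, -0.2914]), 31) boss (array([ 0.4719, -0.3483]), 37) cw (array([ 0.4551, -0.3911]), 83)
dir 69.51289126912768 0.06077365390998524
dir 69.14133586509584 0.10670934576661982
head ((0.5664114356040955, -0.0532623752951622), (0.09072105586528778, 0.08828765153884888), 85.44020080566406)
plat ((0.5847108960151672, 0.14407233893871307), (0.12006323784589767, 0.12008675932884216), 84.91920471191406) 626 [0.5732 0.1353 0.0712]
flange (array([ 0.5667, -0.0558]), 152) 152 [ 0.5657 -0.0548  0.0644]
base ((0.5795522332191467, 0.08454707264900208), (0.3786192238330841, 0.17951837182044983), 85.18939208984375)
top 10 209 212 203 206 [0.5165 0.1446 0.098 ]
[(209, 203), (209, 204), (210, 203), (210, 204), (211, 204), (211, 205), (211, 206), (212, 204), (212, 205), (212, 206)]
[[0.528  0.1625 0.0117]
 [0.5206 0.1486 0.098 ]
 [0.5164 0.1518 0.1022]
 [0.5171 0.149  0.0944]
 [0.5166 0.1445 0.1006]
 [0.517  0.1412 0.0965]
 [0.5131 0.1447 0.098 ]
 [0.5135 0.1414 0.0938]
 [0.5091 0.1443 0.1011]
 [0.5091 0.1405 0.1017]]
top lever 45 178 184 190 199 [0.5479 0.2527 0.1315]
scene ptr 10 225 231 215 224 [0.5591 0.1382 0.088 ]
[(225, 215), (225, 216), (225, 217), (225, 218), (226, 215), (226, 216), (226, 217), (231, 222), (231, 223), (231, 224)]
[[0.5601 0.1366 0.0888]
 [0.5594 0.1334 0.0872]
 [0.5563 0.1402 0.0894]
 [0.5608 0.1324 0.0819]
 [0.5596 0.1376 0.082 ]
 [0.5608 0.1327 0.0782]
 [0.5587 0.1387 0.0793]
 [0.5173 0.1531 0.0972]
 [0.5087 0.161  0.1037]
 [0.5069 0.1629 0.1021]]
scene lev 68 192 204 215 231 [0.5448 0.2569 0.1273]<stdin>:6: RuntimeWarning: Mean of empty slice.
  ret = ret.dtype.type(ret / rcount)
```

View pics/z2.png

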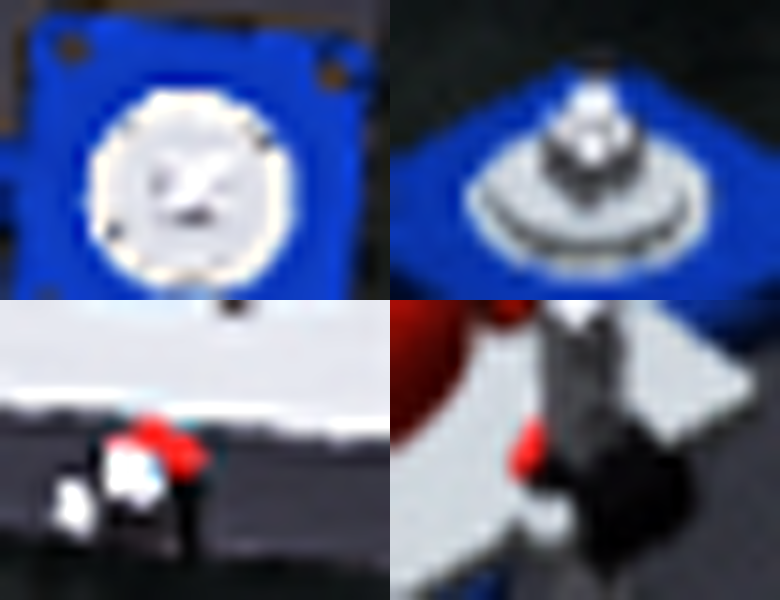

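The shaft shows a corner facing the scene camera, so its sides line up with the lift at yaw about -4.9°. The pointer's red blade is at top (210,203) and scene (231,222), roughly 98 mm high. I'll average the pointer depth, then grasp the crank by its boss.

```bash
cat >> h.py <<'E'
from plant import robot
pi=np.pi
SH=np.array([.567,-.055]); YL=np.radians(-4.9)
CR=np.array([.4717,-.348]); YC=np.radians(69.2)
def down(yaw): return [pi,0,yaw]
def lift(x,y,z): 
    c,s=np.cos(YL),np.sin(YL); o=SH+0.14*np.array([-s,c])
    return [o[0]+c*x-s*y,o[1]+s*x+c*y,z]
def best(p,yaw):
    "yaw or yaw+pi, whichever has the wrist joint nearer its middle"
    L=[(abs(q[6]),y) for y in (yaw,yaw+pi,yaw-pi) if (q:=robot.inverse_kinematics(p,down(y))) is not None]
    return min(L)[1]
def avg(n,k=10):
    fs=[robot.grab_frame(n) for _ in range(k)]
    f=fs[0]; z=np.stack([g["range_z"] for g in fs]); f["range_z"]=np.nanmedian(np.where(z>0,z,np.nan),0)
    f["image"]=np.mean([g["image"] for g in fs],0).astype(np.uint8); return f
def red(f):
    h=cv2.cvtColor(f["image"],cv2.COLOR_RGB2HSV); return ((h[...,0]<9)|(h[...,0]>170))&(h[...,1]>110)
def st():
    s=robot.sense();print("t %.1f"%s["t"],s["tcp_pos"].round(4),"yaw %.3f"%s["tcp_rot"][2],"F",s["wrist_force"].round(1),"open %.2f gf %.1f"%(s["opening"],s["gripper_force"]),"q7 %.2f"%s["joint_pos"][6]);return s
E
python3 - <<'E'
from h import *
np.set_printoptions(precision=4,suppress=True)
for n,b in(("top",(203,216,202,208)),("scene",(228,236,218,228))):
    f=avg(n,6);m=red(f);k=np.zeros_like(m);k[b[2]:b[3],b[0]:b[1]]=1;m&=k
    v,u=np.nonzero(m);print(n);print(np.c_[u,v,pts(f)[m]])
p=[*CR,.2];y=best(p,YC);print("yaw",y, robot.inverse_kinematics(p,down(y)))
robot.goto(p,down(y)); robot.grip(1.0,60); robot.move_straight([*CR,.053],vel=.12); st()
robot.grip(0,60); st()
robot.move_straight([*CR,.17],vel=.12); st()
E
```

```text
top
[[209.     203.       0.528    0.1625   0.0118]
 [210.     203.       0.5208   0.149    0.0952]
 [209.     204.       0.5169   0.1525   0.0964]
 [210.     204.       0.517    0.1489   0.0952]
 [211.     204.       0.517    0.145    0.0961]
 [212.     204.       0.5169   0.1411   0.0976]
 [211.     205.       0.5134   0.1451   0.0941]
 [212.     205.       0.5133   0.1412   0.0956]
 [211.     206.       0.509    0.1441   0.1022]
 [212.     206.       0.5093   0.1407   0.0996]]
scene
[[231.     222.       0.5176   0.1528   0.0969]
 [231.     223.       0.5088   0.161    0.1035]
 [231.     224.       0.5092   0.1609   0.0995]]
yaw 1.2077678423800762 [-0.0296  0.4537  0.8033  1.8322 -0.3801  1.0166  0.5646]
t 5.8 [ 0.4721 -0.3484  0.0538] yaw 1.208 F [-0.4 -0.2 -0.1] open 1.00 gf 0.0 q7 0.71
t 6.4 [ 0.472  -0.3481  0.0533] yaw 1.208 F [0.2 0.2 2.9] open 0.28 gf 58.8 q7 0.71
t 7.5 [ 0.4712 -0.3474  0.1691] yaw 1.208 F [-1.1 -0.3 -3. ] open 0.28 gf 59.0 q7 0.59h.py:23: RuntimeWarning: All-NaN slice encountered
  f=fs[0]; z=np.stack([g["range_z"] for g in fs]); f["range_z"]=np.nanmedian(np.where(z>0,z,np.nan),0)
```

Run:
```python
from h import *
y=np.radians(85.1)
robot.move_straight([*CR,.26],vel=.15)
robot.move_straight([*SH,.26],vel=.15,attitude=down(y)); 
robot.move_straight([*SH,.165],vel=.1); st()
c=robot.move_straight([*SH,.119],vel=.03,contact_N=12); print(c); st()
for n in("scene","top"):
    f=robot.grab_frame(n); cv2.imwrite(f"pics/{n}1.png",cv2.cvtColor(f["image"],cv2.COLOR_RGB2BGR))
    if n=="scene": a=f["image"][150:240,215:315]
    else: b=f["image"][150:240,215:315]
cv2.imwrite("pics/fit.png",cv2.resize(cv2.cvtColor(np.hstack([a,b]),cv2.COLOR_RGB2BGR),(800,360),interpolation=cv2.INTER_CUBIC))
```

```text
t 11.5 [ 0.5676 -0.0551  0.1657] yaw 1.485 F [ 0.   0.5 -4. ] open 0.28 gf 59.0 q7 0.26
False
t 13.2 [ 0.5671 -0.0545  0.1194] yaw 1.486 F [-1.8  5.1  4.1] open 0.28 gf 60.0 q7 0.31
```

View pics/fit.png

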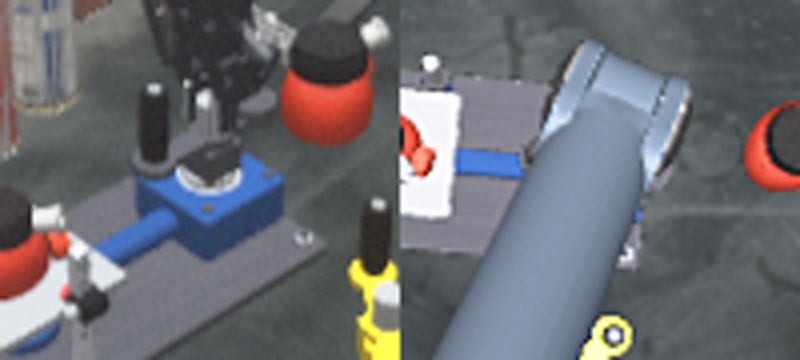

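The hub looks seated around the shaft at scene crop (210,165). I'll press lightly, release, and check it by depth before taking the grip.

Run:
```python
from h import *
np.set_printoptions(precision=4,suppress=True)
print(robot.move_straight([*SH,.116],vel=.03,contact_N=12)); st()
robot.grip(1.0); st()
robot.move_straight([*SH,.21],vel=.15)
f=avg("scene",4);P=pts(f);hsv=cv2.cvtColor(f["image"],cv2.COLOR_RGB2HSV)
near=lambda c,r:(np.hypot(P[...,0]-c[0],P[...,1]-c[1])<r)
G=SH+.06*np.array([np.cos(1.485),np.sin(1.485)])
for n,c in(("boss",SH),("grip",G)):
    Q=P[near(c,.02)&(P[...,2]<.18)&(P[...,2]>.1)]; z=Q[:,2]; print(n,len(z),np.percentile(z,[90,97]),Q[z>np.percentile(z,80)].mean(0))
y=robot.sense()["tcp_rot"][2]
for a in np.arange(0,360,45):
    q=robot.inverse_kinematics([*(SH+.06*np.array([np.cos(np.radians(a)),np.sin(np.radians(a))])),.13],down(y)); print(a,q)
cv2.imwrite("pics/s2.png",cv2.resize(cv2.cvtColor(f["image"][150:240,215:315],cv2.COLOR_RGB2BGR),(600,540),interpolation=cv2.INTER_CUBIC))
```

```text
False
t 13.6 [ 0.5675 -0.0543  0.1191] yaw 1.486 F [-7.3  7.4 25.7] open 0.28 gf 62.4 q7 0.31
t 14.2 [ 0.567  -0.0552  0.1158] yaw 1.485 F [-0.4  0.8 -0.9] open 1.00 gf 0.0 q7 0.31
boss 122 [0.1344 0.1352] [ 0.5659 -0.0557  0.1345]
grip 188 [0.1668 0.1689] [0.57   0.0058 0.166 ]
0 [-0.4263  0.5749  0.6341  1.784  -0.4168  0.9201  0.3032]
45 [-0.5021  0.5431  0.6289  1.8325 -0.4001  0.8955  0.2278]
90 [-0.5611  0.4783  0.6337  1.9334 -0.3721  0.8477  0.1841]
135 [-0.5664  0.4147  0.65    2.0303 -0.3452  0.8046  0.2003]
180 [-0.5018  0.3936  0.6637  2.0635 -0.3386  0.7912  0.2808]
225 [-0.4094  0.4315  0.6614  2.0109 -0.3607  0.8154  0.3736]
270 [-0.3569  0.5005  0.6509  1.9072 -0.3926  0.8633  0.4095]
315 [-0.3682  0.5582  0.642   1.8144 -0.4145  0.9068  0.3763]h.py:23: RuntimeWarning: All-NaN slice encountered
  f=fs[0]; z=np.stack([g["range_z"] for g in fs]); f["range_z"]=np.nanmedian(np.where(z>0,z,np.nan),0)
```

View pics/s2.png

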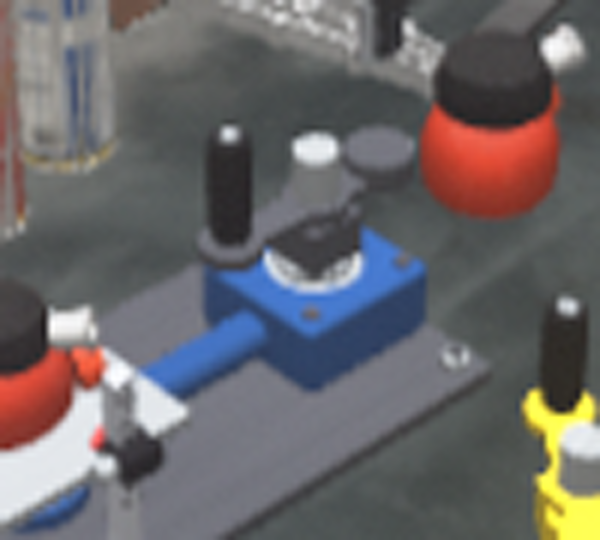

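The crank is fitted: boss top at 134.5 mm against 134 expected, and the grip is where predicted. Winding next.

```bash
cat >> h.py <<'E'
def at(a,z=.130): return [*(SH+.06*np.array([np.cos(a),np.sin(a)])),z]
def wind(a0,a1,vel=.12):
    n=max(1,int(np.ceil(abs(a1-a0)/np.radians(15))))
    for a in np.linspace(a0,a1,n+1)[1:]: robot.move_straight(at(a),vel=vel)
def level():
    "platform top height (scene and top views) from the clear part of the plate, and red pointer pixels"
    for n in("scene","top"):
        f=avg(n,5);P=pts(f);h=cv2.cvtColor(f["image"],cv2.COLOR_RGB2HSV)
        c,s=np.cos(YL),np.sin(YL);o=np.array(lift(0,60e-3,0));D=P-o
        X=D[...,0]*c+D[...,1]*s;Y=-D[...,0]*s+D[...,1]*c
        e=(abs(X)<.055)&(abs(Y)<.055)&(P[...,2]>.06)&(P[...,2]<.115)&(h[...,1]<45)&(h[...,2]>150)
        r=red(f)&(abs(X+.062)<.014)&(abs(Y)<.02)&(P[...,2]>.085)&(P[...,2]<.115)
        print(n,"plate z med %.4f mean %.4f n %d"%(np.median(P[e][:,2]),P[e][:,2].mean(),e.sum()),"| red",P[r].mean(0).round(4),np.median(P[r][:,2]).round(4),r.sum())
E
python3 - <<'E'
from h import *
a0=np.radians(85.1)
robot.grip(.6,40); robot.move_straight(at(a0,.21),vel=.15); robot.move_straight(at(a0),vel=.12); robot.grip(0,40); st()
wind(a0,a0-np.radians(90)); st()
wind(a0-np.radians(90),a0-np.radians(450)); st(); level()
E
```

```text
t 17.3 [0.5727 0.0049 0.1308] yaw 1.486 F [-0.1  0.4  3.5] open 0.27 gf 39.1 q7 0.19
t 19.0 [ 0.6269 -0.061   0.1308] yaw 1.484 F [ 0.8 -1.2  6.3] open 0.27 gf 40.0 q7 0.30
t 25.8 [ 0.627  -0.0606  0.1307] yaw 1.485 F [ 2.  -1.1  7.8] open 0.27 gf 40.2 q7 0.29
scene plate z med 0.0921 mean 0.0921 n 359 | red [0.5164 0.1566 0.0963] 0.0958 3
top plate z med 0.0909 mean 0.0912 n 491 | red [0.5146 0.1444 0.0968] 0.0959 8h.py:23: RuntimeWarning: All-NaN slice encountered
  f=fs[0]; z=np.stack([g["range_z"] for g in fs]); f["range_z"]=np.nanmedian(np.where(z>0,z,np.nan),0)
```

```bash
python3 - <<'E' 2>/dev/null
from h import *
a0=np.radians(85.1)
wind(a0-np.radians(450),a0-np.radians(526)); st(); level()
f=avg("scene",5);t=avg("top",2)
c=lambda f,u,v:cv2.resize(cv2.cvtColor(f["image"][v:v+40,u:u+40],cv2.COLOR_RGB2BGR),(400,400),interpolation=cv2.INTER_CUBIC)
cv2.imwrite("pics/lev.png",np.hstack([c(f,212,200),c(t,190,175)]))
E
```

```text
t 27.9 [ 0.5752 -0.1141  0.1303] yaw 1.485 F [-1.7 -1.3  9.3] open 0.27 gf 40.3 q7 0.39
scene plate z med 0.0953 mean 0.0955 n 357 | red [0.516  0.157  0.0968] 0.0962 3
top plate z med 0.0943 mean 0.0944 n 492 | red [0.5145 0.1443 0.0979] 0.0971 8
```

View pics/lev.png

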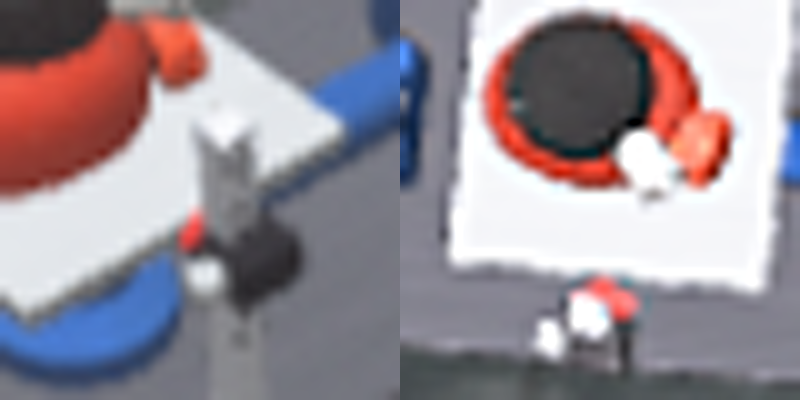

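The red tip sits at the plate's front edge, at about (193,222) in the scene crop, so they are nearly level. I'll add about 0.5 mm, release, check, then close the lever.

```bash
python3 - <<'E' 2>/dev/null
from h import *
a0=np.radians(85.1); a1=a0-np.radians(537)
wind(a0-np.radians(526),a1); robot.sleep(.3)
robot.grip(.6); robot.move_straight(at(a1,.25),vel=.15); st(); level()
p=lift(-.10,.166,.25); y=best(p,YL); print(y)
robot.goto(p,down(y)); robot.grip(0); robot.move_straight(lift(-.10,.166,.126),vel=.12); st()
robot.move_straight(lift(-.035,.166,.126),vel=.08); st()
robot.move_straight(lift(.002,.166,.126),vel=.08); st()
robot.sleep(.3)
robot.move_straight(lift(-.05,.166,.126),vel=.15); robot.move_straight(lift(-.10,.166,.28),vel=.15); st()
robot.goto([.25,.55,.30],down(y)); st(); level()
f=robot.grab_frame("scene");g=robot.grab_frame("top")
c=lambda f,u,v:cv2.resize(cv2.cvtColor(f["image"][v:v+90,u:u+120],cv2.COLOR_RGB2BGR),(480,360),interpolation=cv2.INTER_CUBIC)
cv2.imwrite("pics/end.png",cv2.resize(np.hstack([c(f,170,165),c(g,170,150)]),(800,300)))
E
```

```text
t 30.6 [ 0.5644 -0.1147  0.2491] yaw 1.485 F [-0.6  0.8  0.8] open 0.60 gf 0.0 q7 0.29
scene plate z med 0.0959 mean 0.0959 n 362 | red [0.516  0.157  0.0968] 0.0972 3
top plate z med 0.0949 mean 0.0949 n 491 | red [0.5145 0.1443 0.098 ] 0.0968 8
3.056071520242071
t 34.2 [0.4941 0.2587 0.1267] yaw 3.056 F [ 0.1 -0.6 -0.8] open 0.00 gf 0.0 q7 1.11
t 35.2 [0.5581 0.2527 0.1258] yaw 3.056 F [-1.5 -0.5 -1.5] open 0.00 gf 0.0 q7 1.18
t 35.8 [0.5951 0.2497 0.1258] yaw 3.056 F [-0.7 -0.4  0. ] open 0.00 gf 0.0 q7 1.21
t 37.9 [0.4932 0.2581 0.2791] yaw 3.056 F [ 1.   0.3 -0. ] open 0.00 gf 0.0 q7 1.03
t 39.3 [0.2519 0.5489 0.2999] yaw 3.053 F [-0.6 -0.6 -0.1] open -0.00 gf 0.0 q7 0.34
scene plate z med 0.0958 mean 0.0958 n 367 | red [0.5161 0.1569 0.0966] 0.0973 3
top plate z med 0.0947 mean 0.0948 n 493 | red [0.5146 0.1444 0.0968] 0.0956 8
```

View pics/end.png

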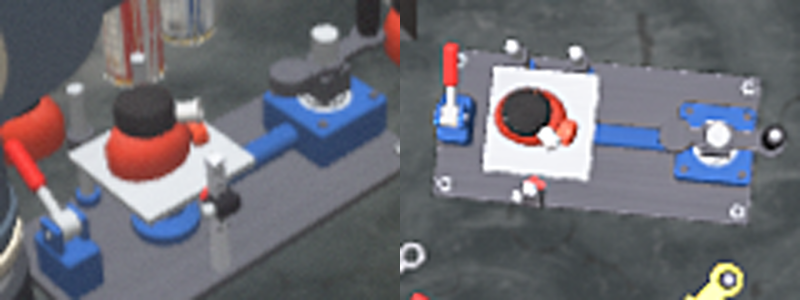

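The lever now points away from the robot and is closed, at top crop (450,65). The crank is on the shaft at (718,135), and the platform is level with the pointer. I'm handing in.

```bash
python3 -c "
from plant import robot
print(robot.close_job())"
```

```text
the job is handed in; nothing more can be done
None
```

I fitted the crank, wound the platform to within about 1–2 mm of the pointer tip (camera depth), snapped the lever closed, left the crank on the shaft, and handed the job in at about 40 s; no verdict was returned.

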